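# Weekly gas stop test: press, release, re-arm with the key and hold

### The arm

A 7-joint arm with a two-finger parallel gripper is mounted at the origin on a cart in front of the work surface, level with it; the furniture and walls round the work are solid. World frame = base frame: x ahead of the robot, y to its left, z up, the work surface at z = 0. Lengths are in m, angles in rad, forces in N, time in s.
With the tool pointing down it reaches from about 0.4 to 0.925 m from the base axis. Payload 4.1 kg.
Tool frame: the origin (TCP) lies midway between the tips of the shut fingers; the grasp point (between the pads) lies 19 mm behind it; z points along the fingers, y is the line along which they close (so a half turn about z gives the same grasp; the last joint's range is limited). The gripper opens to 85 mm and grips with 20 to 120 N. Pads are 22 mm wide; open, the fingers measure 114 mm over their backs; the gripper's body (76 mm by 85 mm) begins 54 mm behind the grasp point. The pads swing forward as they close: fully open they stand 13 mm farther back than shut.
Start: joints at [-1.243, 0.398, 0.045, 1.537, -0.019, 1.207, -0.051], TCP at [0.269, 0.592, 0.231] pointing down, gripper open.
Joint ranges: [-2.82, 2.82], [-0.49, 2.23], [-1.37, 1.46], [0, 2.46], [-1.36, 4.5], [0.23, 2], [-2.94, 2.94]. Speed limits (rad/s): [2.57, 2.57, 3.14, 3.14, 3.14, 3.14, 3.14].

### API

Orientations are given as a rotation vector (axis times angle).
In Python, from plant import observe, snapshot, job_done gives the robot as it stands.
- The arm moves only by the tool arm_command, never from a script. Its argument "deltas" is a list that holds one entry, the list of rows, each a list of 7 numbers: the turn, a rotation vector about the tool's x, y, z in degrees, then the shift along the tool's x, y, z in cm, then the opening, from -1 (shut) to 1 (fully open). A call has 1 to 5 rows; each row shifts and turns the commanded pose from where the row before left it, along the tool's axes as they then stand; what a row does not reach is not made up. A row lasts 1/10 s, in which the tool goes at most 50 mm and 8.59 degrees, less where a joint would pass 70% of its speed; a pose out of reach is approached as far as the arm can. A call with a gripper value outside its range is refused whole. The fingers move at their own pace and stop on an object; the grip force is fixed at half the most. Time passes only in rows, so rows that do not move let the fingers close. It gives the time, the measured TCP pose, the force, the opening and the grip force at its end, in the units of the state.
- observe(): the state, without advancing time (a new reading comes with each control period).
- snapshot(name): name is "scene" or "side" or "wrist"; returns a dict with "image" (384x512x3 uint8, red, green, blue), "range_z" (384x512 float32, m along the optical axis (not along the pixel's ray), 0 where there is no reading), "mtx" (3x3 intrinsics, pixels), "rvec" (rotation vector, rad) and "tvec" (3), from world to camera coordinates, as OpenCV has them. Camera axes: x right, y down, z forward; pixel columns grow to the right and rows downward; lengths in m; the calibration is good to about 2 mm. The wrist camera is an equidistant fisheye: a pixel r from the principal point sees the ray r / f radians off the axis. A picture is of the moment at which its call begins.
- job_done(): hands the job in; it is judged then, once.
The state is a dict: "time_s": time; "joint_pos": joint angles; "dq": joint speeds; "tau": joint torques, N m; "position": TCP position; "tcp_rot": TCP orientation; "ft_force": force on the tool from outside, world axes, zero at the start; "torque": the same for the moment, N m; "grip_width": opening from 0.0 (shut) to 1.0 (fully open); "gripper_force": force on a finger pad.
Only numpy, scipy, OpenCV 4.12 (cv2) and the standard library are available. Lean on these libraries where they do the work, as an engineer would, in place of code of your own. Each camera call takes 0.05 s, during which the arm holds its last target. There are 200 camera calls.

### The job

Do the weekly test of the gas control station on the counter: press the red mushroom stop down until it latches, then twist it clockwise until it pops back up. Then take the blue-headed key from its wooden stand, push it fully home into the station's lock, rocking it left and right past the sticky discs, and turn it clockwise the full quarter turn against the spring. Finish while still holding the key fully home and turned, and leave everything else where it stands.

Things in the scene. Friction and masses are not known exactly. Their poses are not given: they have to be found in the camera images.
- gas_station: Grey switch box fixed to the counter, 90 (x) x 160 (y) x 60 mm high; origin under its centre, z up. On its top face (60 mm up) at y = +40 mm the red mushroom stop on a yellow disc, at y = -40 mm the key lock. Its pose changes from run to run; it never moves.
- lock_mouth (a point): Centre of the top rim of the lock's round steel bezel, 68 mm above the counter (33 mm across, 8 mm high, opening 19 mm); axes as the station's. 3 mm below the rim is a brass face disc, 4 mm thick, with a chamfered slot 5.6 x 16.9 mm, its long way along the station's y axis: enter with the key's y along it (key straight). Key home: its shoulder on this rim.
- lock_upper (a point): On the lock's axis 9 mm below the rim: top of a hidden disc, 4 mm thick, slot 5.4 mm wide standing 0.35 to 0.55 rad ANTICLOCKWISE of straight, seen from above. The blade's tip stops on it and drops through once the key is turned to within about 0.1 rad of that slot. The disc is sticky (drag 0.03 N m, then turns with the key): press lightly, 5 to 8 N, while rocking.
- lock_lower (a point): On the lock's axis 15 mm below the rim: top of a second sticky disc like the upper one, but its slot stands 0.35 to 0.55 rad CLOCKWISE of straight. The discs already passed turn along with the key.
- lock_drive (a point): On the lock's axis 21 mm below the rim: top of the drive, with its 5 mm slot (lead-in 1.2 mm) straight (along the station's y). Only the drive works the switch, so the blade must drop the last 7 mm into it, key straight, before the quarter turn.
- gas_switch (a joint): The drive at the bottom of the lock: 0 straight, 1.57 after the full quarter turn clockwise from above, where it stops. The blade has about 0.1 rad of play in it, so turn the key on to the stop. A spring (0.06 N m rising to 0.17 N m, plus 0.07 N m of drag of the discs) turns it back when the key is let go.
- stop_top (a point): Centre of the top of the red mushroom, 92 mm above the counter when up. The mushroom is a flat disc 40 mm across and 16 mm thick on a 24 mm neck; its axis is vertical; this point's x and y axes turn with the mushroom.
- stop_press (a joint): How far the mushroom is pressed: 0 up, 0.008 m at the stop. Pressed to the stop, it latches and stays down at about 0.0065 when let go; pressing takes 2 N at first to about 8 N at the end.
- stop_twist (a joint): Twist of the mushroom, clockwise from above positive: 0 at rest, 0.9 at the stop, spring return (up to 0.05 N m). When latched down, a twist beyond about 0.65 frees it and it pops up as soon as it is not held down.
- key: Loose key, 60 g, standing blade down in the wooden stand. Origin at the underside of its round steel shoulder (25 mm across, 3 mm thick), z up. Below: steel blade 4 (x) x 14 (y) x 28 mm long, a plain flat blade, the same either way round. Above: blue moulded head 10 (x) x 30 (y) mm from 5 to 42 mm above the origin; grip it across its 10 mm.
- key_grip (a point): The middle of the key's blue head where it is gripped, 24 mm above the key's origin; axes as the key's.
- key_stand: Wooden block 60 x 48 x 40 mm on a 78 x 66 mm foot, fixed, with a slot that holds the key upright; origin under its centre. The key's shoulder rests on its top, 40 mm above the counter; the key must rise 29 mm to come clear.
- onion: Red onion, 78 mm, on the chopping board at the right: leave alone.
- garlic: Garlic bulb, 60 mm, on the board: leave alone.
- lemon: Lemon, 78 x 55 mm, on the board: leave alone.
- mug: White mug, 98 mm high, on the board: leave alone.

How it is judged:
By the outcome, as a careful person would: the job done as asked, in the order asked, and still so for the second after the job is handed in, while the arm keeps its last pose, push and grip.
It also fails if it takes over 61 s, if anything falls off the work surface, if the arm or the gripper's body presses on something with over 40 N, if the wrist force passes 120 N, or if a joint passes its speed limit or range.

## Working session

There is one attempt and no reset: what is moved stays moved. The work goes in short steps, Python scripts to look and compute and a tool call to move; the robot and the scene stay as the last step left them, time stands still between calls to the robot, and variables do not carry over. Pictures are saved under pics/ and viewed, at most 10 in all, crops included, and the job is handed in when it is done.

Besides the shell and the picture viewer there is one more tool, called after "Call:" as name(argument=value, ...) on one line, values as JSON. arm_command: Moves the arm, as the interface text tells. Its arguments: {"type":"object","properties":{"deltas":{"type":"array","items":{"type":"array","items":{"type":"array","items":{"type":"number"}}}}},"required":["deltas"]}

```bash
mkdir -p pics; ls; cat > h.py <<'E'
import numpy as np, cv2
from scipy.spatial.transform import Rotation as R
from plant import observe, snapshot, job_done
def snap(n,f=None):
    s=snapshot(n)
    if f: cv2.imwrite('pics/'+f,s['image'][:,:,::-1])
    np.savez('last_'+n,**s); return s
def cloud(s,fish=False):
    z=s['range_z'].astype(float); K=s['mtx']; v,u=np.mgrid[:z.shape[0],:z.shape[1]]
    a=(u-K[0,2])/K[0,0]; b=(v-K[1,2])/K[1,1]
    if fish:
        r=np.hypot(a,b)+1e-9; t=np.tan(np.minimum(r,1.5)); a,b=a/r*t,b/r*t
    P=np.stack([a*z,b*z,z],-1)
    M=cv2.Rodrigues(np.array(s['rvec'],float))[0]
    W=(P-np.array(s['tvec']).ravel())@M
    W[z<=0]=np.nan
    return W
E
python3 - <<'E'
from h import *
o=observe(); print(o)
a=snap('scene','s1.png'); b=snap('side','d1.png'); c=snap('wrist','w1.png')
for s in (a,b,c): 
    M=cv2.Rodrigues(np.array(s['rvec'],float))[0]; print(-M.T@np.ravel(s['tvec']), M[2], s['mtx'][0])
cv2.imwrite('pics/both.png',cv2.resize(np.vstack([np.hstack([a['image'],b['image']])])[:,:,::-1],(800,300)))
E
```

```text
pics
{'time_s': 0.0, 'joint_pos': array([-1.24302674,  0.39921435,  0.04503545,  1.53792955, -0.01874627,
        1.20691392, -0.05071877]), 'dq': array([ 0.00198799,  0.00102682, -0.00082795,  0.00010984,  0.0005283 ,
       -0.00025059,  0.00121646]), 'tau': array([ 4.07366497e-05, -4.75121570e+01,  1.36500813e+00, -2.54220879e+01,
        1.16737036e-02,  9.35305841e-03, -1.06342344e-05]), 'position': array([0.26875021, 0.59110715, 0.23022702]), 'tcp_rot': array([-0.66510659, -3.07003551,  0.00316567]), 'ft_force': array([-0.2704057 , -0.54486205, -0.56562484]), 'torque': array([-0.00801879, -0.00320405,  0.00081549]), 'gripper_force': 0.0, 'grip_width': 1.0014534683155816}
[-0.04188274 -0.51519622  0.48320006] [ 0.73465264  0.49393672 -0.46509356] [364.84284773   0.         257.83930115]
[0.4050551  0.71166509 0.62753736] [ 0.16377239 -0.82463868 -0.54143296] [454.90151003   0.         258.21267315]
[0.19631994 0.62533472 0.37225164] [ 0.28715371 -0.13275774 -0.94864015] [297.31863964   0.         257.0500513 ]
```

View pics/s1.png

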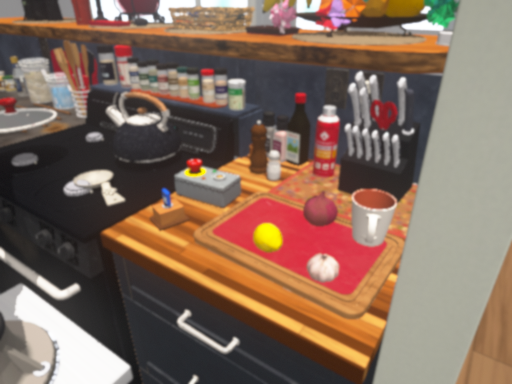

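View pics/d1.png

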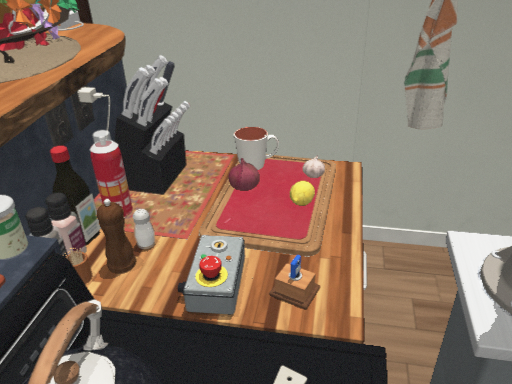

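The scene view shows the station at about (208,185) and the key at (166,197). In the side view the mushroom is at (209,267), the lock at (219,245) and the key at (295,268). Next I'll measure these from both cameras' depth.

```bash
cat > m.py <<'E'
from h import *
def fitrect(xy):
    return cv2.minAreaRect((xy*1000).astype(np.float32))
for n in ('scene','side'):
    s=dict(np.load(f'last_{n}.npz')); W=cloud(s); im=s['image'].astype(int); r,g,b=im[...,0],im[...,1],im[...,2]
    box=(W[...,0]>.4)&(W[...,0]<.85)&(W[...,1]>-.15)&(W[...,1]<.35)
    red=box&(r>140)&(g<60)&(b<60)&(W[...,2]>.075)&(W[...,2]<.11)
    print(n,'red',red.sum(),np.nanmedian(W[red],0))
    t=red&(W[...,2]>np.nanpercentile(W[red][:,2],50)); print(' top',W[t].mean(0), (W[t].max(0)+W[t].min(0))/2)
    bl=box&(b>120)&(r<90)&(g<130)&(W[...,2]>.04); print(' blue',bl.sum(),np.nanmedian(W[bl],0),np.nanmin(W[bl],0),np.nanmax(W[bl],0))
    mc=np.nanmedian(W[red],0); kc=np.nanmedian(W[bl],0)
    gt=box&(abs(W[...,2]-.06)<.005)&(np.hypot(W[...,0]-mc[0],W[...,1]-mc[1])<.15)&(abs(r-b)<40)
    print(' station top',gt.sum(),fitrect(W[gt][:,:2]),np.nanmedian(W[gt][:,2]))
    st=box&(abs(W[...,2]-.04)<.004)&(np.hypot(W[...,0]-kc[0],W[...,1]-kc[1])<.06)&(r-b>40)
    print(' stand top',st.sum(),fitrect(W[st][:,:2]),np.nanmedian(W[st][:,2]))
    br=box&(W[...,2]>.064)&(W[...,2]<.073)&(np.hypot(W[...,0]-mc[0],W[...,1]-mc[1])<.11)&(np.hypot(W[...,0]-mc[0],W[...,1]-mc[1])>.05)
    print(' bezel',br.sum(),W[br].mean(0))
E
python3 m.py
```

```text
scene red 76 [0.59699534 0.11732761 0.08779474]
 top [0.60028353 0.12430272 0.08988449] [0.60476489 0.1278688  0.08981823]
 blue 65 [0.45664844 0.07442602 0.0755811 ] [0.45247734 0.06934131 0.04903082] [0.46695754 0.09606376 0.08200764]
 station top 590 ((577.0530395507812, 92.52942657470703), (147.16368103027344, 209.29150390625), 61.699092864990234) 0.05870210464807778
 stand top 241 ((460.9667663574219, 84.30863952636719), (51.80018615722656, 60.10935592651367), 68.9488296508789) 0.03902573062095034
 bezel 48 [0.61418699 0.04973814 0.0660603 ]
side red 56 [0.61455124 0.13375373 0.09053546]
 top [0.61373658 0.12956478 0.09147578] [0.60982991 0.12984754 0.09159591]
 blue 115 [0.46479138 0.09742888 0.07598032] [0.45630791 0.07300801 0.04472994] [0.47057144 0.10151452 0.08201381]
 station top 1717 ((613.6004638671875, 92.23411560058594), (86.51882934570312, 157.3809051513672), 4.710692405700684) 0.05887298904853686
 stand top 474 ((463.5022277832031, 85.92616271972656), (50.681358337402344, 60.79107666015625), 70.5697021484375) 0.03862763474386846
 bezel 118 [0.61574794 0.05643628 0.06589989]
```

Call:
arm_command(deltas=[[[0, 0, 0, -3.1, -2.26, -0.1, 1], [0, 0, 0, -3.1, -2.26, -0.1, 1], [0, 0, 0, -3.1, -2.26, -0.1, 1], [0, 0, 0, -3.1, -2.26, -0.1, 1], [0, 0, 0, -3.1, -2.26, -0.1, 1]]])

```text
time_s: 0.65
position: [0.3639, 0.4231, 0.2361]
tcp_rot: [-0.665, -3.07, 0.0]
ft_force: [0.7, 1.3, 0.4]
grip_width: 1.0
gripper_force: 0.0
```

Call:
arm_command(deltas=[[[0, 0, 0, -3.1, -2.26, -0.1, 1], [0, 0, 0, -3.1, -2.26, -0.1, 1], [0, 0, 0, -3.1, -2.26, -0.1, 1], [0, 0, 0, -3.1, -2.26, -0.1, 1], [0, 0, 0, -3.1, -2.26, -0.1, 1]]])

```text
time_s: 1.15
position: [0.4581, 0.2561, 0.2412]
tcp_rot: [-0.665, -3.07, -0.0]
ft_force: [0.2, 0.0, 0.4]
grip_width: 0.994
gripper_force: 0.0
```

Call:
arm_command(deltas=[[[0, 0, 0, -3.1, -2.26, -0.1, 1], [0, 0, 0, -3.1, -2.26, -0.1, 1], [0, 0, 0, -3.1, -2.26, -0.1, 1], [0, 0, 0, -3.1, -2.26, -0.1, 1], [0, 0, 0, -3.1, -2.26, -0.1, 1]]])

```text
time_s: 1.65
position: [0.5524, 0.0893, 0.2462]
tcp_rot: [-0.665, -3.07, -0.0]
ft_force: [0.8, 1.1, -0.2]
grip_width: 1.002
gripper_force: 0.0
```

Call:
arm_command(deltas=[[[0, 0, -8.2, 0, 0, 0, 1], [0, 0, -8.2, 0, 0, 0, 1], [0, 0, -8.2, 0, 0, 0, 1], [0, 0, 0, 0, 0, 0, 1], [0, 0, 0, 0, 0, 0, 1]]])

```text
time_s: 2.15
position: [0.5519, 0.0906, 0.2461]
tcp_rot: [-0.001, -3.141, -0.0]
ft_force: [-0.7, -0.2, -0.1]
grip_width: 0.995
gripper_force: 0.0
```

```bash
python3 - <<'E'
from h import *
o=observe(); print(o['joint_pos'],o['position'],R.from_rotvec(o['tcp_rot']).as_matrix().round(3),o['ft_force'])
s=snap('wrist','w2.png')
E
```

```text
[-0.49807475  0.23309168  0.30885812  1.74391866 -0.07624196  1.17655853
  1.40275847] [0.55189082 0.090617   0.24613814] [[-1.  0. -0.]
 [ 0.  1.  0.]
 [ 0.  0. -1.]] [-0.66634373 -0.15904722 -0.05445888]
```

View pics/w2.png

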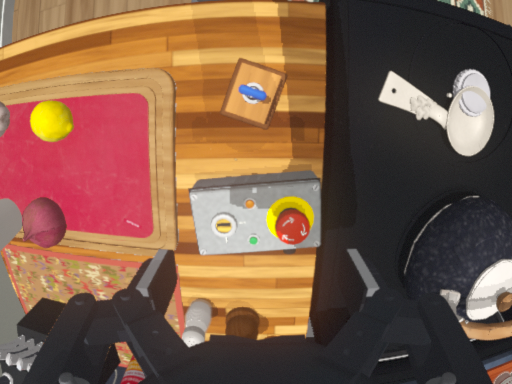

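The wrist view shows the key at (254,93), the lock at (225,225) and the mushroom at (292,226). I'll measure from its depth.

```bash
cat > m2.py <<'E'
from h import *
def rect(p): return cv2.minAreaRect((p[:,:2]*1000).astype(np.float32))
def meas(s):
    W=cloud(s,True); im=s['image'].astype(int); r,g,b=im[...,0],im[...,1],im[...,2]; Z=W[...,2]
    box=(W[...,0]>.4)&(W[...,0]<.8)&(W[...,1]>-.1)&(W[...,1]<.25)
    red=box&(r-g>80)&(r-b>80)&(Z>.08)&(Z<.1); pr=W[red]; c,rad=cv2.minEnclosingCircle((pr[:,:2]*1000).astype(np.float32))
    print('red',len(pr),c,rad,pr.mean(0),np.median(pr[:,2]))
    bl=box&(b-r>60)&(Z>.05)&(Z<.1); pb=W[bl]; top=pb[pb[:,2]>pb[:,2].max()-.006]
    print('blue',len(pb),rect(pb),'top',len(top),rect(top),top.mean(0))
    gt=box&(abs(Z-.06)<.004)&(np.hypot(W[...,0]-.614,W[...,1]-.092)<.11); print('station',rect(W[gt]),np.median(W[gt][:,2]))
    br=box&(Z>.0645)&(Z<.073)&(np.hypot(W[...,0]-.617,W[...,1]-.052)<.025); pz=W[br]
    c,rad=cv2.minEnclosingCircle((pz[:,:2]*1000).astype(np.float32)); print('bezel',len(pz),c,rad,pz.mean(0))
    st=box&(abs(Z-.04)<.004)&(np.hypot(W[...,0]-.463,W[...,1]-.086)<.05); print('stand',rect(W[st]),np.median(W[st][:,2]))
if __name__=='__main__': meas(dict(np.load('last_wrist.npz')))
E
python3 m2.py
```

```text
red 756 (611.3988037109375, 130.3896484375) 19.47565460205078 [0.60972183 0.12960466 0.09077874] 0.09101490319788937
blue 226 ((464.9670104980469, 85.90284729003906), (28.511363983154297, 9.13967227935791), 69.31610870361328) top 226 ((464.9670104980469, 85.90284729003906), (28.511363983154297, 9.13967227935791), 69.31610870361328) [0.46516401 0.08603986 0.08057903]
station ((615.139404296875, 90.39569854736328), (86.0943832397461, 155.995361328125), 4.879416465759277) 0.059378902166691436
bezel 335 (617.8934326171875, 50.50336456298828) 16.01259994506836 [0.61745932 0.0509503  0.06658528]
stand ((464.9789123535156, 85.94349670410156), (47.99150085449219, 60.62403106689453), 69.97185516357422) 0.039402939015393094
```

Call:
arm_command(deltas=[[[0, 0, 0, -2.0, 1.35, 2, -1], [0, 0, 0, -2.0, 1.35, 2, -1], [0, 0, 0, -1.9, 1.34, 2, -1], [0, 0, 8.57, 0, 0, 0, -1], [0, 0, 8.57, 0, 0, 0, -1]]])

```text
time_s: 2.7
position: [0.6107, 0.1319, 0.1849]
tcp_rot: [-0.474, -3.104, 0.002]
ft_force: [-0.0, 0.3, -0.2]
grip_width: 0.144
gripper_force: 0.0
```

Call:
arm_command(deltas=[[[0, 0, 8.57, 0, 0, 0, -1], [0, 0, 8.57, 0, 0, 0, -1], [0, 0, 8.57, 0, 0, 0, -1], [0, 0, 8.57, 0, 0, 0, -1], [0, 0, 8.57, 0, 0, 0, -1]]])

```text
time_s: 3.2
position: [0.6108, 0.1315, 0.1863]
tcp_rot: [1.577, 2.717, -0.0]
ft_force: [-0.1, -0.5, -0.3]
grip_width: 0.001
gripper_force: 0.0
```

Call:
arm_command(deltas=[[[0, 0, 0, 0, 0, 3, -1], [0, 0, 0, 0, 0, 3, -1], [0, 0, 0, 0, 0, 2, -1], [0, 0, 0, 0, 0, 0.5, -1], [0, 0, 0, 0, 0, 0, -1]]])

```text
time_s: 3.7
position: [0.6106, 0.1313, 0.1008]
tcp_rot: [-1.568, -2.722, 0.002]
ft_force: [0.2, 0.2, 0.3]
grip_width: 0.002
gripper_force: 0.0
```

Call:
arm_command(deltas=[[[0, 0, 0, 0, 0, 0.5, -1], [0, 0, 0, 0, 0, 0.4, -1], [0, 0, 0, 0, 0, 0.4, -1], [0, 0, 0, 0, 0, 0.3, -1], [0, 0, 0, 0, 0, 0.1, -1]]])

```text
time_s: 4.2
position: [0.6119, 0.1314, 0.0855]
tcp_rot: [1.567, 2.722, 0.003]
ft_force: [0.1, 0.0, 4.1]
grip_width: 0.001
gripper_force: 2.0
```

Call:
arm_command(deltas=[[[0, 0, 0, 0, 0, 0.1, -1], [0, 0, 0, 0, 0, 0.1, -1], [0, 0, 0, 0, 0, 0, -1]]])

```text
time_s: 4.5
position: [0.6119, 0.1314, 0.084]
tcp_rot: [1.567, 2.722, 0.003]
ft_force: [-1.6, -0.2, 10.8]
grip_width: -0.001
gripper_force: 5.0
```

Call:
arm_command(deltas=[[[0, 0, 0, 0, 0, 0.1, -1], [0, 0, 0, 0, 0, 0.1, -1], [0, 0, 0, 0, 0, 0, -1]]])

```text
time_s: 4.8
position: [0.6121, 0.1315, 0.0838]
tcp_rot: [1.567, 2.722, 0.004]
ft_force: [-5.1, -0.3, 19.6]
grip_width: -0.0
gripper_force: 9.9
```

Call:
arm_command(deltas=[[[0, 0, 0, 0, 0, -1, -1], [0, 0, 0, 0, 0, -2, 0.3], [0, 0, 0, 0, 0, -2, 0.3], [0, 0, 0, 0, 0, 0, 0.3], [0, 0, 0, 0, 0, 0, 0.3]]])

```text
time_s: 5.3
position: [0.6106, 0.1313, 0.1299]
tcp_rot: [-1.567, -2.723, 0.0]
ft_force: [-0.6, -0.1, 0.3]
grip_width: 0.644
gripper_force: 0.0
```

```bash
python3 - <<'E'
from h import *
import m2
s=snap('wrist'); W=cloud(s,True); im=s['image'].astype(int); r,g,b=im[...,0],im[...,1],im[...,2]
red=(r-g>80)&(r-b>80)&(np.hypot(W[...,0]-.611,W[...,1]-.131)<.03); p=W[red]; print(red.sum(),np.percentile(p[:,2],[10,50,90]),p.mean(0))
print(cv2.minEnclosingCircle((p[:,:2]*1000).astype(np.float32)))
E
```

```text
2040 [0.08264812 0.08454938 0.08547203] [0.61048463 0.13279571 0.08469215]
((606.345703125, 126.96497344970703), 25.389387130737305)
```

Call:
arm_command(deltas=[[[0, 0, 0, 0, 0, 2.5, 0.3], [0, 0, 0, 0, 0, 2, 0.3], [0, 0, 0, 0, 0, 1.5, 0.3], [0, 0, 0, 0, 0, 0.5, 0.3], [0, 0, 0, 0, 0, 0, 0.3]]])

```text
time_s: 5.85
position: [0.6102, 0.131, 0.0641]
tcp_rot: [-1.566, -2.722, 0.003]
ft_force: [-0.1, -0.1, 0.5]
grip_width: 0.654
gripper_force: 0.0
```

Call:
arm_command(deltas=[[[0, 0, 0, 0, 0, 0, -0.3], [0, 0, 0, 0, 0, 0, -1], [0, 0, 0, 0, 0, 0, -1], [0, 0, 0, 0, 0, 0, -1]]])

```text
time_s: 6.25
position: [0.6107, 0.1307, 0.066]
tcp_rot: [-1.567, -2.722, 0.0]
ft_force: [-4.0, -0.9, 4.1]
grip_width: 0.443
gripper_force: 59.6
```

Call:
arm_command(deltas=[[[0, 0, 8, 0, 0, 0, -1], [0, 0, 8, 0, 0, 0, -1], [0, 0, 8, 0, 0, 0, -1], [0, 0, 8, 0, 0, 0, -1], [0, 0, 8, 0, 0, 0, -1]]])

```text
time_s: 6.75
position: [0.6112, 0.1307, 0.0659]
tcp_rot: [2.409, 2.016, 0.001]
ft_force: [-3.6, -2.3, 4.2]
grip_width: 0.443
gripper_force: 59.7
```

Call:
arm_command(deltas=[[[0, 0, 6, 0, 0, -0.2, -1], [0, 0, 0, 0, 0, -0.3, -1], [0, 0, 0, 0, 0, -0.3, -1], [0, 0, 0, 0, 0, 0, -1]]])

```text
time_s: 7.15
position: [0.6112, 0.1307, 0.0733]
tcp_rot: [2.504, 1.895, 0.0]
ft_force: [-1.4, -2.9, -1.5]
grip_width: 0.445
gripper_force: 63.2
```

Call:
arm_command(deltas=[[[0, 0, 0, 0, 0, 0, 0.3], [0, 0, 0, 0, 0, 0, 0.3], [0, 0, 0, 0, 0, -3, 0.3], [0, 0, 0, 0, 0, -3, 0.3], [0, 0, 0, 0, 0, -3, 0.3]]])

```text
time_s: 7.65
position: [0.6114, 0.1321, 0.1646]
tcp_rot: [-2.505, -1.895, -0.002]
ft_force: [-0.1, -0.3, -0.3]
grip_width: 0.652
gripper_force: 0.0
```

```bash
python3 - <<'E'
from h import *
s=snap('wrist'); W=cloud(s,True); im=s['image'].astype(int); r,g,b=im[...,0],im[...,1],im[...,2]
red=(r-g>80)&(r-b>80)&(np.hypot(W[...,0]-.611,W[...,1]-.131)<.03); p=W[red]; print(red.sum(),np.percentile(p[:,2],[10,50,90]))
o=observe(); M=R.from_rotvec(o['tcp_rot']).as_matrix(); print(o['position'],o['joint_pos'],o['ft_force'],np.degrees(np.arctan2(M[1,1],M[0,1])))
print(M.T@(np.array([.465,.086,.15])-o['position']))
E
```

```text
1656 [0.08949211 0.09112799 0.09209115]
[0.61481365 0.13226344 0.17015097] [-0.80096872  0.49932408  0.72097283  1.68236209 -0.36765892  1.08864402
 -0.24635873] [ 2.03548417 -0.27208422  2.90647671] -15.806286100896473
[-0.08544219 -0.13170909  0.01851611]
```

Call:
arm_command(deltas=[[[0, 0, 0, -2.1, -3.2, 0, 0.3], [0, 0, 0, -2.1, -3.2, 0, 0.3], [0, 0, 0, -2.1, -3.2, 0, 0.3], [0, 0, 0, -2.1, -3.2, 0, 0.3], [0, 0, 4.7, 0, 0, 0, 0.3]]])

```text
time_s: 8.2
position: [0.4597, 0.0842, 0.1624]
tcp_rot: [-2.58, -1.783, 0.004]
ft_force: [0.6, 0.1, -0.2]
grip_width: 0.649
gripper_force: 0.0
```

Call:
arm_command(deltas=[[[0, 0, 0, 0, 0, 0, -0.2], [0, 0, 0, 0, 0, 0, -0.2]]])

```text
time_s: 8.4
position: [0.466, 0.0862, 0.1639]
tcp_rot: [2.579, 1.793, 0.004]
ft_force: [0.2, 0.4, -0.7]
grip_width: 0.402
gripper_force: 0.0
```

```bash
python3 - <<'E'
from h import *
import m2
s=snap('wrist','w3.png')
try: m2.meas(s)
except Exception as e: print(e)
o=observe(); M=R.from_rotvec(o['tcp_rot']).as_matrix(); print(o['position'],o['joint_pos'],o['ft_force'],np.degrees(np.arctan2(M[1,1],M[0,1])))
print(M.T@(np.array([.465,.086,.045])-o['position']))
E
```

```text
red 1523 (611.54150390625, 130.06997680664062) 20.082807540893555 [0.6092105  0.13103286 0.09061772] 0.09095304464580879
blue 338 ((465.2706298828125, 86.90079498291016), (27.899028778076172, 8.502713203430176), 71.83485412597656) top 334 ((465.2706298828125, 86.90079498291016), (27.899028778076172, 8.502713203430176), 71.83485412597656) [0.4655198  0.08715631 0.08056274]
station ((615.2533569335938, 90.63292694091797), (87.33840942382812, 155.83541870117188), 4.71896505355835) 0.059354112318863256
bezel 490 (618.3255615234375, 50.59326171875) 16.16939353942871 [0.61761295 0.05157335 0.06657571]
stand ((464.8265380859375, 85.71456909179688), (48.976131439208984, 59.371761322021484), 70.43500518798828) 0.03938103301721717
[0.46607738 0.0861048  0.16377857] [-1.00530653  0.20983429  0.83138547  2.04064216 -0.18843999  0.96487705
 -0.43343481] [ 0.06123916 -0.38010809  0.15795274] -20.417356326339586
[-0.00059811 -0.00116202  0.11877631]
```

View pics/w3.png

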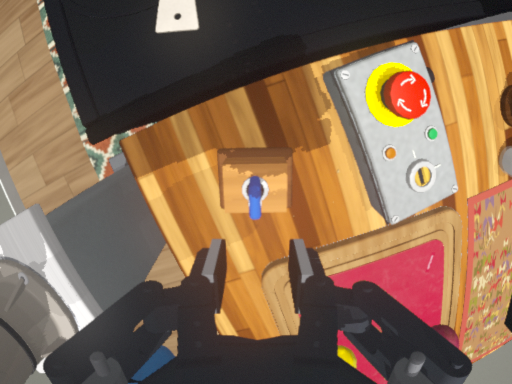

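The fingers straddle the key, whose head at (255,195) runs along tool x. I'll descend and grip.

Call:
arm_command(deltas=[[[0, 0, 0, -0.05, -0.1, 3, -0.2], [0, 0, 0, 0, 0, 3, -0.2], [0, 0, 0, 0, 0, 3, -0.2], [0, 0, 0, 0, 0, 2, -0.2], [0, 0, 0, 0, 0, 0.7, -0.2]]])

```text
time_s: 8.95
position: [0.4632, 0.085, 0.0443]
tcp_rot: [2.581, 1.791, -0.006]
ft_force: [-0.3, 0.0, -0.6]
grip_width: 0.4
gripper_force: 0.0
```

Call:
arm_command(deltas=[[[0, 0, 0, 0, 0, 0, -0.2], [0, 0, 0, 0, 0, 0, -0.6], [0, 0, 0, 0, 0, 0, -1], [0, 0, 0, 0, 0, 0, -1], [0, 0, 0, 0, 0, 0, -1]]])

```text
time_s: 9.45
position: [0.4649, 0.0856, 0.0474]
tcp_rot: [2.581, 1.79, 0.004]
ft_force: [-0.2, 0.6, 6.9]
grip_width: 0.107
gripper_force: 59.2
```

Call:
arm_command(deltas=[[[0, 0, 0, 0, 0, -1, -1], [0, 0, 0, 0, 0, -2, -1], [0, 0, 0, 0, 0, -3, -1], [0, 0, 0, 0, 0, -3, -1], [0, 0, 0, 0, 0, -1, -1]]])

```text
time_s: 9.95
position: [0.4653, 0.0855, 0.1491]
tcp_rot: [2.582, 1.789, 0.008]
ft_force: [0.3, -0.3, -1.1]
grip_width: 0.109
gripper_force: 58.7
```

Call:
arm_command(deltas=[[[0, 0, -8.4, 0, 0, 0, -1], [0, 0, -8.4, 0, 0, 0, -1], [0, 0, -8.4, 0, 0, 0, -1], [0, 0, 0, 0, 0, 0, -1], [0, 0, 0, 0, 0, 0, -1]]])

```text
time_s: 10.45
position: [0.4633, 0.0851, 0.146]
tcp_rot: [-2.132, -2.306, 0.001]
ft_force: [-0.3, 0.1, -1.1]
grip_width: 0.109
gripper_force: 58.7
```

```bash
python3 - <<'E'
from h import *
s=snap('wrist','w4.png'); s2=snap('side')
im=s['image'][:,:,::-1]
cv2.imwrite('pics/w4c.png',cv2.resize(im[130:330,160:360],(600,600),interpolation=cv2.INTER_CUBIC))
o=observe(); M=R.from_rotvec(o['tcp_rot']).as_matrix(); print(o['position'],o['joint_pos'],o['ft_force'],o['torque'],np.degrees(np.arctan2(M[1,1],M[0,1])))
for n,ss,f in(('w',s,1),('s',s2,0)):
    W=cloud(ss,f); P=(W-o['position'])@M; r,g,b=[ss['image'][...,i].astype(int) for i in range(3)]
    near=(np.abs(P[...,0])<.03)&(np.abs(P[...,1])<.02)&(P[...,2]>-.05)&(P[...,2]<.06)
    p=P[near&(b-r>60)]; q=P[near&(P[...,2]>.006)&(abs(b-r)<50)]
    print(n,len(p),p.min(0),p.max(0),np.median(p,0)) if len(p) else 0
    for a in np.arange(.0,.05,.004):
        k=q[(q[:,2]>=a)&(q[:,2]<a+.004)]
        if len(k): print(round(a,3),len(k),k.min(0).round(4),k.max(0).round(4))
E
```

```text
[0.46350928 0.08513704 0.14606431] [-9.29669677e-01  2.21221145e-01  7.48254022e-01  2.06219765e+00
 -1.87900966e-01  9.25082524e-01 -4.98441065e-04] [-0.27449793  0.32257259 -0.6660874 ] [-0.00421385 -0.05697616 -0.04561299] 4.538183018897545
w 1357 [-0.01338103 -0.00329029 -0.03487988] [ 0.01566848  0.00567521 -0.00689605] [ 0.00843818  0.00117461 -0.03240963]
0.004 52 [ 0.0064 -0.0083  0.006 ] [0.012  0.0107 0.0079]
0.008 3 [ 0.0085 -0.0056  0.0085] [0.011  0.0084 0.0085]
0.016 4 [ 0.0065 -0.0001  0.0193] [0.0066 0.0017 0.0196]
0.02 14 [ 0.0059 -0.0001  0.0207] [0.0069 0.0023 0.0234]
0.024 12 [ 0.006  -0.0001  0.0243] [0.0066 0.0024 0.0274]
0.028 11 [ 0.006  -0.0001  0.0286] [0.0067 0.0024 0.0316]
0.032 8 [ 0.006  -0.0002  0.0322] [0.0064 0.0024 0.0345]
s 131 [-0.01434671 -0.00446722 -0.03486207] [0.01621785 0.00458452 0.00175537] [ 0.01303523 -0.00017503 -0.02387237]
0.004 16 [ 0.0024 -0.0113  0.0062] [0.013  0.0112 0.008 ]
0.008 2 [ 0.0056 -0.0047  0.008 ] [0.0103 0.0093 0.0082]
0.012 3 [ 0.0057 -0.0013  0.0131] [0.0071 0.0005 0.0151]
0.016 4 [ 0.0048 -0.0014  0.0169] [0.0077 0.0004 0.0197]
0.02 4 [ 0.0061 -0.0015  0.0204] [0.009  0.0002 0.0238]
0.024 3 [ 0.0055 -0.0016  0.0241] [0.0072 0.0002 0.0276]
0.028 3 [ 0.0056 -0.0016  0.0285] [0.0077 0.0001 0.0304]
0.032 2 [ 0.0052 -0.0017  0.0323] [0.007  0.     0.0332]
```

View pics/w4c.png

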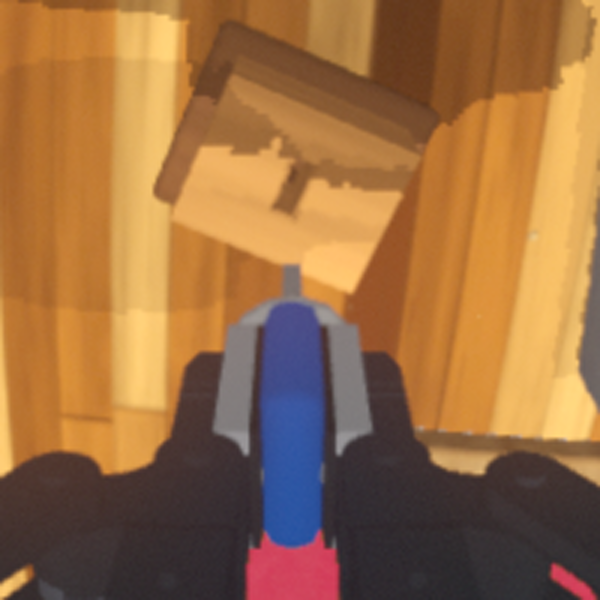

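Call:
arm_command(deltas=[[[0, 0, 0, -1.16, 3.78, 0, -1], [0, 0, 0, -1.16, 3.78, 0, -1], [0, 0, 0, -1.16, 3.78, 0, -1], [0, 0, 0, -1.16, 3.78, 0, -1], [0, 0, 0, 0, 0, 0.5, -1]]])

```text
time_s: 11.05
position: [0.6233, 0.0494, 0.1416]
tcp_rot: [2.128, 2.302, 0.002]
ft_force: [-1.1, 0.0, -0.5]
grip_width: 0.108
gripper_force: 59.0
```

Call:
arm_command(deltas=[[[0, 0, 0, 0, 0, 0.5, -1], [0, 0, 0, 0, 0, 0, -1], [0, 0, 0, 0, 0, 0, -1]]])

```text
time_s: 11.35
position: [0.6169, 0.052, 0.136]
tcp_rot: [-2.128, -2.309, 0.001]
ft_force: [-0.5, 0.5, -0.3]
grip_width: 0.108
gripper_force: 59.0
```

```bash
cat > m3.py <<'E'
from h import *
s=snap('wrist','w5.png'); s2=snap('side')
o=observe(); M=R.from_rotvec(o['tcp_rot']).as_matrix(); print(o['position'],o['joint_pos'][6],o['ft_force'],M.round(4))
for n,ss,f in(('w',s,1),('s',s2,0)):
    W=cloud(ss,f); P=(W-o['position'])@M; Z=W[...,2]; r,g,b=[ss['image'][...,i].astype(int) for i in range(3)]
    bz=(Z>.0635)&(Z<.0725)&(np.hypot(P[...,0],P[...,1])<.03); p=P[bz]
    for lo,hi in((.0655,.0725),):
        q=P[(Z>lo)&(Z<hi)&(np.hypot(P[...,0],P[...,1])<.03)]
        if len(q)>5: print(n,'bezel',len(q),(q.min(0)+q.max(0))/2*1000,(q.max(0)-q.min(0))*1000,[c for c in cv2.minEnclosingCircle((q[:,:2]*1000).astype(np.float32))],cv2.fitEllipse((q[cv2.convexHull((q[:,:2]*1e4).astype(np.float32),returnPoints=False).ravel()][:,:2]*1000).astype(np.float32)))
    q=P[(P[...,2]>.012)&(Z>.08)&(np.abs(P[...,0])<.012)&(np.abs(P[...,1])<.008)]
    if len(q): print('blade',len(q),np.percentile(q,[2,50,98],axis=0)*1000)
    y=P[(r>120)&(g>80)&(b<110)&(Z>.055)&(Z<.068)&(np.hypot(P[...,0],P[...,1])<.012)]
    if len(y): print('brass',len(y),cv2.minAreaRect((y[:,:2]*1000).astype(np.float32)))
im=s['image'][:,:,::-1]; cv2.imwrite('pics/w5c.png',cv2.resize(im[130:330,160:360],(600,600),interpolation=cv2.INTER_CUBIC))
E
python3 m3.py
```

```text
[0.61754257 0.05194317 0.13661035] 0.248706142906604 [-0.44656475 -0.36931542 -0.28621717] [[-8.180e-02  9.966e-01 -0.000e+00]
 [ 9.966e-01  8.180e-02  9.000e-04]
 [ 9.000e-04  0.000e+00 -1.000e+00]]
w bezel 652 [-1.22164978  1.27191068 69.29839676] [29.79679652 30.59118336  3.61715627] [(-1.376295566558838, 1.3720576763153076), 15.454602241516113] ((-1.2935149669647217, 1.2676159143447876), (30.331613540649414, 30.480276107788086), 126.913330078125)
blade 67 [[ 5.80852075 -0.65983097 19.9900419 ]
 [ 6.39763703  0.66339102 27.50300636]
 [ 6.91783629  2.55788689 36.09572045]]
brass 279 ((-1.8345656394958496, 1.2824821472167969), (18.14191436767578, 18.13211441040039), 32.201534271240234)
s bezel 72 [-0.59145781 -0.12591374 69.50562211] [28.2997034  29.10827019  3.1997376 ] [(-0.08001209050416946, -0.5847623348236084), 15.87785816192627] ((-0.3822939991950989, -0.6484683752059937), (29.208263397216797, 30.73326873779297), 52.42930603027344)
blade 34 [[-6.82542488 -3.00872552 13.16071203]
 [ 5.4450657  -1.63663043 25.45293171]
 [ 7.73727124  1.25675301 35.14995065]]
brass 25 ((-2.9257545471191406, 1.3316140174865723), (15.516338348388672, 16.210681915283203), 81.29396057128906)
```

View pics/w5c.png

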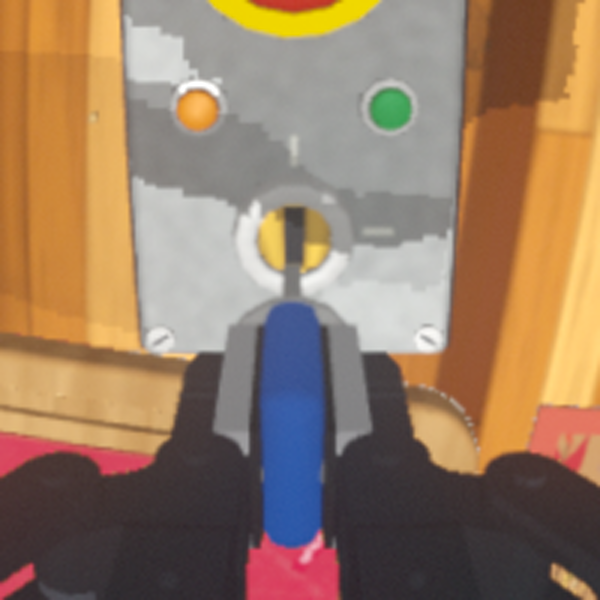

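The blade lines up with the slot at about (295,240) in the crop. It needs roughly -0.9 mm along tool x before I descend.

Call:
arm_command(deltas=[[[0, 0, 0, -0.09, 0, 1, -1], [0, 0, 0, 0, 0, 1, -1], [0, 0, 0, 0, 0, 0.9, -1], [0, 0, 0, 0, 0, 0, -1], [0, 0, 0, 0, 0, 0, -1]]])

```text
time_s: 11.95
position: [0.6181, 0.0503, 0.1068]
tcp_rot: [-2.129, -2.309, 0.001]
ft_force: [0.0, -0.1, -0.5]
grip_width: 0.107
gripper_force: 59.0
```

Call:
arm_command(deltas=[[[0, 0, 0, 0, 0, 0.3, -1], [0, 0, 0, 0, 0, 0.3, -1], [0, 0, 0, 0, 0, 0.3, -1], [0, 0, 0, 0, 0, 0.1, -1], [0, 0, 0, 0, 0, 0, -1]]])

```text
time_s: 12.45
position: [0.6182, 0.0504, 0.0971]
tcp_rot: [-2.129, -2.31, 0.0]
ft_force: [0.4, -0.1, -1.2]
grip_width: 0.11
gripper_force: 59.1
```

Call:
arm_command(deltas=[[[0, 0, 0, 0, 0, 0.15, -1], [0, 0, 0, 0, 0, 0.15, -1], [0, 0, 0, 0, 0, 0.1, -1], [0, 0, 0, 0, 0, 0, -1]]])

```text
time_s: 12.85
position: [0.6184, 0.0504, 0.0938]
tcp_rot: [-2.129, -2.31, -0.001]
ft_force: [-2.3, -0.9, 3.7]
grip_width: 0.108
gripper_force: 59.7
```

Call:
arm_command(deltas=[[[0, 0, -4, 0, 0, 0.04, -1], [0, 0, -4, 0, 0, 0, -1], [0, 0, -4, 0, 0, 0, -1], [0, 0, -4, 0, 0, 0, -1]]])

```text
time_s: 13.25
position: [0.618, 0.0499, 0.093]
tcp_rot: [-1.784, -2.586, 0.001]
ft_force: [-1.3, -1.0, 1.0]
grip_width: 0.107
gripper_force: 59.2
```

Call:
arm_command(deltas=[[[0, 0, -3, 0, 0, 0, -1], [0, 0, 0, 0, 0, 0, -1]]])

```text
time_s: 13.45
position: [0.6179, 0.05, 0.0927]
tcp_rot: [-1.719, -2.629, 0.001]
ft_force: [-1.2, -0.4, 0.8]
grip_width: 0.108
gripper_force: 59.1
```

Call:
arm_command(deltas=[[[0, 0, 0, 0, 0, 0.1, -1], [0, 0, 0, 0, 0, 0.1, -1], [0, 0, 0, 0, 0, 0, -1]]])

```text
time_s: 13.75
position: [0.6179, 0.0502, 0.0905]
tcp_rot: [-1.719, -2.629, 0.001]
ft_force: [-1.6, 0.1, 0.2]
grip_width: 0.106
gripper_force: 59.0
```

Call:
arm_command(deltas=[[[0, 0, 0, 0, 0, 0.15, -1], [0, 0, 0, 0, 0, 0.1, -1], [0, 0, 0, 0, 0, 0, -1]]])

```text
time_s: 14.05
position: [0.618, 0.0501, 0.0884]
tcp_rot: [-1.719, -2.629, 0.001]
ft_force: [-2.8, -0.8, 0.8]
grip_width: 0.106
gripper_force: 59.4
```

Call:
arm_command(deltas=[[[0, 0, 0, 0, 0, 0.08, -1], [0, 0, 4, 0, 0, 0.04, -1], [0, 0, 4, 0, 0, 0, -1], [0, 0, 4, 0, 0, 0, -1], [0, 0, 4, 0, 0, 0, -1]]])

```text
time_s: 14.55
position: [0.618, 0.0501, 0.088]
tcp_rot: [-2.071, -2.361, 0.0]
ft_force: [-4.6, -1.1, 6.9]
grip_width: 0.104
gripper_force: 60.1
```

Call:
arm_command(deltas=[[[0, 0, 4, 0, 0, 0, -1], [0, 0, 4, 0, 0, 0, -1], [0, 0, 4, 0, 0, 0, -1], [0, 0, 4, 0, 0, 0, -1], [0, 0, 2, 0, 0, 0, -1]]])

```text
time_s: 15.05
position: [0.6178, 0.0503, 0.0874]
tcp_rot: [-2.414, -2.01, 0.001]
ft_force: [-5.0, -1.7, 4.1]
grip_width: 0.111
gripper_force: 59.7
```

Call:
arm_command(deltas=[[[0, 0, 3, 0, 0, 0.03, -1], [0, 0, 3, 0, 0, 0, -1], [0, 0, 0, 0, 0, 0, -1]]])

```text
time_s: 15.35
position: [0.6179, 0.0507, 0.0867]
tcp_rot: [-2.514, -1.884, 0.001]
ft_force: [-3.8, -1.4, 2.8]
grip_width: 0.106
gripper_force: 59.5
```

Call:
arm_command(deltas=[[[0, 0, 2, 0, -0.04, 0.08, -1], [0, 0, 0, 0, 0, 0.1, -1], [0, 0, 0, 0, 0, 0, -1]]])

```text
time_s: 15.65
position: [0.6179, 0.0512, 0.0848]
tcp_rot: [-2.546, -1.84, -0.001]
ft_force: [-3.3, 1.2, 1.0]
grip_width: 0.11
gripper_force: 59.4
```

Call:
arm_command(deltas=[[[0, 0, 0, 0, 0, 0.15, -1], [0, 0, 0, 0, -0.03, 0.1, -1], [0, 0, 0, 0, 0, 0, -1]]])

```text
time_s: 15.95
position: [0.6179, 0.051, 0.0824]
tcp_rot: [-2.547, -1.839, -0.001]
ft_force: [-2.0, -0.1, 0.5]
grip_width: 0.108
gripper_force: 59.3
```

Call:
arm_command(deltas=[[[0, 0, -5, 0, 0, 0.04, -1], [0, 0, -5, 0, 0, 0.04, -1], [0, 0, -5, 0, 0, 0, -1], [0, 0, -5, 0, 0, 0, -1], [0, 0, -3, 0, 0, 0, -1]]])

```text
time_s: 16.45
position: [0.6176, 0.0509, 0.0817]
tcp_rot: [-2.126, -2.312, -0.001]
ft_force: [-2.8, 1.0, 0.7]
grip_width: 0.11
gripper_force: 59.2
```

Call:
arm_command(deltas=[[[0, 0, 0, 0, 0, 0.05, -1], [0, 0, 0, 0, 0, 0, -1]]])

```text
time_s: 16.65
position: [0.6176, 0.0508, 0.0814]
tcp_rot: [-2.131, -2.308, -0.001]
ft_force: [-4.7, 0.4, 2.6]
grip_width: 0.108
gripper_force: 59.6
```

Call:
arm_command(deltas=[[[0, 0, 0, 0, -0.05, 0.05, -1], [0, 0, 0, 0, 0, 0.05, -1], [0, 0, 0, 0, 0, 0, -1]]])

```text
time_s: 16.95
position: [0.6175, 0.0506, 0.0804]
tcp_rot: [2.129, 2.309, 0.001]
ft_force: [-2.4, -0.1, 3.8]
grip_width: 0.106
gripper_force: 59.6
```

Going in; I'll continue to home (z about 0.0754).

Call:
arm_command(deltas=[[[0, 0, 0, 0, -0.03, 0.1, -1], [0, 0, 0, 0, 0, 0.1, -1], [0, 0, 0, 0, 0, 0, -1]]])

```text
time_s: 17.25
position: [0.6174, 0.0503, 0.0783]
tcp_rot: [2.129, 2.309, 0.001]
ft_force: [-1.1, -0.1, 2.1]
grip_width: 0.106
gripper_force: 59.5
```

Call:
arm_command(deltas=[[[0, 0, 0, 0, 0, 0.15, -1], [0, 0, 0, 0, 0, 0.15, -1], [0, 0, 0, 0, 0, 0.1, -1], [0, 0, 0, 0, 0, 0.1, -1], [0, 0, 0, 0, 0, 0, -1]]])

```text
time_s: 17.75
position: [0.6174, 0.0503, 0.075]
tcp_rot: [2.13, 2.309, 0.002]
ft_force: [-4.4, 0.9, 14.1]
grip_width: 0.105
gripper_force: 61.3
```

Call:
arm_command(deltas=[[[0, 0, 8, 0, 0, -0.05, -1], [0, 0, 8, 0, 0, 0, -1], [0, 0, 8, 0, 0, 0, -1], [0, 0, 8, 0, 0, 0, -1], [0, 0, 8, 0, 0, 0, -1]]])

```text
time_s: 18.25
position: [0.6177, 0.0504, 0.075]
tcp_rot: [2.793, 1.436, 0.003]
ft_force: [-2.0, 0.3, 7.9]
grip_width: 0.107
gripper_force: 60.5
```

Call:
arm_command(deltas=[[[0, 0, 8, 0, 0, 0, -1], [0, 0, 8, 0, 0, 0, -1], [0, 0, 8, 0, 0, 0, -1], [0, 0, 8, 0, 0, 0, -1], [0, 0, 8, 0, 0, 0, -1]]])

```text
time_s: 18.75
position: [0.6178, 0.0502, 0.075]
tcp_rot: [3.116, 0.394, 0.003]
ft_force: [-1.8, -0.1, 7.1]
grip_width: 0.111
gripper_force: 60.4
```

```bash
cat > st.py <<'E'
from h import *
o=observe(); M=R.from_rotvec(o['tcp_rot']).as_matrix(); print(o['position'],o['joint_pos'],o['ft_force'],o['torque'],4.7-np.degrees(np.arctan2(M[1,1],M[0,1])),o['grip_width'])
E
python3 st.py
```

```text
[0.61775061 0.0502162  0.07500009] [-0.81953794  0.73670801  0.98049543  1.78001236 -0.71231315  1.0225663
 -0.88138682] [-1.84303466 -0.14231885  7.08080905] [0.02881466 0.57254585 0.27323032] 80.27496443186158 0.11050443348594798
```

Call:
arm_command(deltas=[[[0, 0, 6, 0, 0, 0, -1], [0, 0, 6, 0, 0, 0, -1], [0, 0, 4, 0, 0, 0, -1], [0, 0, 0, 0, 0, 0, -1]]])

```text
time_s: 19.15
position: [0.6178, 0.0502, 0.075]
tcp_rot: [3.14, -0.036, 0.003]
ft_force: [-1.7, 1.0, 9.8]
grip_width: 0.107
gripper_force: 60.6
```

```bash
python3 st.py
```

```text
[0.61776535 0.0501798  0.07502292] [-0.84995653  0.77514416  1.04256467  1.7804298  -0.76831536  1.05265503
 -1.11292121] [-1.67095527  1.01729509  9.76429392] [0.13889021 0.58184917 0.1673207 ] 96.02666868334568 0.10711943614621587
```

Call:
arm_command(deltas=[[[0, 0, 2, 0, 0, 0, -1], [0, 0, 2, 0, 0, 0, -1], [0, 0, 0, 0, 0, 0, -1]]])

```text
time_s: 19.45
position: [0.6177, 0.0502, 0.075]
tcp_rot: [3.138, -0.145, 0.003]
ft_force: [-1.7, 0.2, 9.1]
grip_width: 0.109
gripper_force: 60.6
```

```bash
python3 st.py
```

```text
[0.61774029 0.05015    0.07500441] [-0.85654264  0.78467185  1.05710352  1.78069237 -0.78200867  1.06030938
 -1.17143978] [-1.7141264   0.16783437  9.09944055] [0.16622974 0.60325169 0.18874684] 99.98833516791483 0.10920999717915626
```

Call:
arm_command(deltas=[[[0, 0, 3, 0, 0, 0, -1], [0, 0, 0, 0, 0, 0, -1]]])

```text
time_s: 19.65
position: [0.6177, 0.0501, 0.075]
tcp_rot: [3.133, -0.227, 0.003]
ft_force: [-2.2, 0.3, 9.2]
grip_width: 0.112
gripper_force: 60.6
```

```bash
python3 st.py; python3 - <<'E'
from h import *
o=observe(); M=R.from_rotvec(o['tcp_rot']).as_matrix()
old=cv2.imread('pics/w5.png')[:,:,::-1].astype(int); s=snap('wrist','w6.png'); new=s['image'].astype(int)
for im in (old,new):
    m=((im[...,2]-im[...,0]>60)); m[:, :200]=0; m[:,320:]=0; m[:200]=0; m[330:]=0
    v,u=np.nonzero(m); c=[u[v==k].mean() for k in (240,260,280,300)]; print(m.sum(),np.round(c,2),v.min(),v.max())
cv2.imwrite('pics/w6c.png',cv2.resize(s['image'][130:330,160:360,::-1],(600,600),interpolation=cv2.INTER_CUBIC))
E
```

```text
[0.6177299  0.05012042 0.07499578] [-0.86161771  0.79226867  1.06833976  1.7807598  -0.79231039  1.06642171
 -1.21576584] [-2.21143662  0.28504052  9.17648396] [0.18922173 0.59658883 0.35842023] 102.9793562290069 0.11150719279744872
1485 [257.  256.5 257.5 257. ] 231 311
1527 [257. 257. 257. 257.] 231 312
```

View pics/w6c.png

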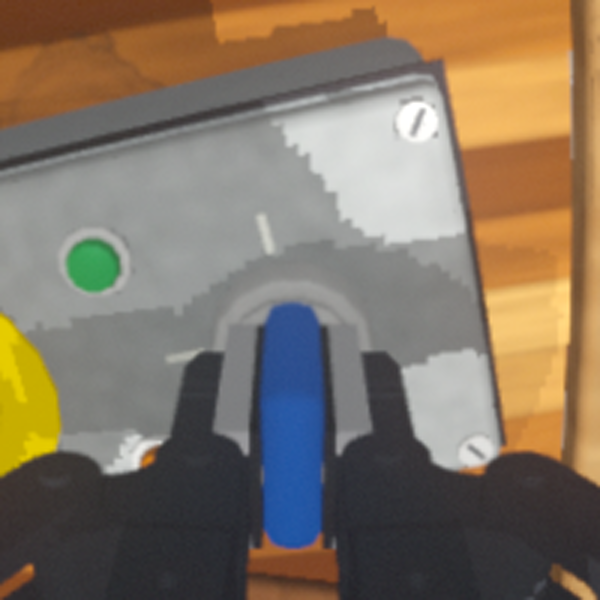

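The key hasn't turned in the grip, and its shoulder sits on the bezel. Torque is rising at 103°, so I'll turn a little further to make sure it's on the stop.

Call:
arm_command(deltas=[[[0, 0, 3, 0, 0, 0.02, -1], [0, 0, 2, 0, 0, 0, -1], [0, 0, 0, 0, 0, 0, -1], [0, 0, 0, 0, 0, 0, -1]]])

```text
time_s: 20.1
position: [0.6187, 0.0501, 0.075]
tcp_rot: [3.12, -0.362, 0.006]
ft_force: [1.7, 0.4, 7.3]
grip_width: 0.108
gripper_force: 60.5
```

```bash
python3 st.py
```

```text
[0.61867426 0.05008937 0.07502415] [-0.86945648  0.8049939   1.08643937  1.78042621 -0.81029434  1.0747424
 -1.28904852] [1.74235846 0.41074584 7.28858447] [ 0.15820346 -0.16726432  0.4319181 ] 107.93199361477915 0.10831089462757114
```

Call:
arm_command(deltas=[[[0, 0, 0, 0, 0, 0.02, -1], [0, 0, 0, 0, 0, 0, -1], [0, 0, 0, 0, 0, 0, -1]]])

```text
time_s: 20.4
position: [0.6189, 0.0501, 0.075]
tcp_rot: [3.12, -0.362, 0.007]
ft_force: [-0.5, 1.5, 9.3]
grip_width: 0.104
gripper_force: 60.6
```

```bash
python3 st.py; python3 - <<'E'
from h import *
s=snap('wrist','w7.png')
for f in('w5','w6','w7'):
    im=cv2.imread(f'pics/{f}.png')[:,:,::-1].astype(int)
    m=((im[...,2]-im[...,0]>60)); m[:, :200]=0; m[:,320:]=0; m[:200]=0; m[330:]=0
    v,u=np.nonzero(m); print(m.sum(),v.min(),v.max(),np.polyfit(v,u,1))
cv2.imwrite('pics/w7c.png',cv2.resize(s['image'][130:330,160:360,::-1],(600,600),interpolation=cv2.INTER_CUBIC))
E
```

```text
[0.6188886  0.05013172 0.07503537] [-0.86925972  0.80493876  1.08624646  1.78026737 -0.81059167  1.07442921
 -1.28899772] [-0.54537757  1.54812732  9.28453193] [0.10803056 0.11401332 0.33156264] 107.93496209652052 0.10375456673822955
1485 231 311 [8.78982620e-04 2.56732345e+02]
1527 231 312 [2.59023663e-03 2.56269477e+02]
1532 231 312 [2.85973190e-03 2.56196654e+02]
```

View pics/w7c.png

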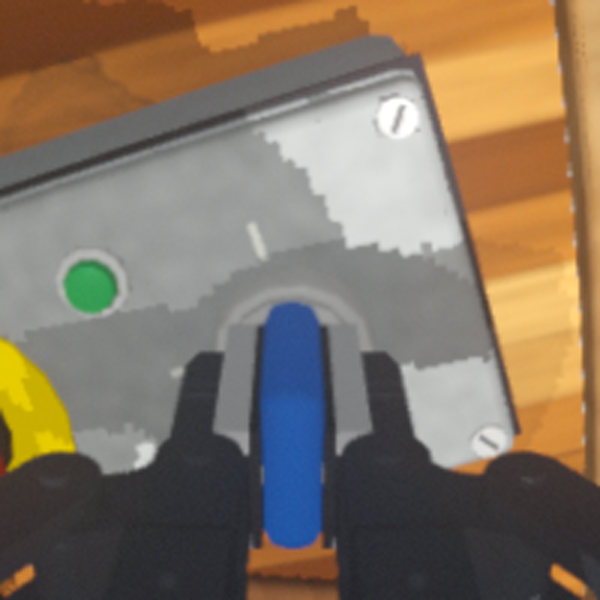

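```bash
python3 -c "
from plant import job_done
print(job_done())"
```

```text
the job is handed in; nothing more can be done
None
```

I pressed the red stop until it latched and twisted it free again. I then pushed the key fully home and turned it clockwise past the quarter turn to about 108°, still gripped and pressed down. I handed the job in at about 20 s; it returned no verdict, and I judged the switch stop from key angle and torque, not from the switch itself.

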